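Lay out the dishes and accessories for a microscope comparison

ROBOT

A 7-joint arm with a two-finger parallel gripper is mounted at the origin on the work surface. World frame = base frame: x ahead of the robot, y to its left, z up, the work surface at z = 0. Lengths are in m, angles in rad, forces in N, time in s.
With the tool pointing down it reaches from about 0.425 to 0.875 m from the base axis. Payload 4.7 kg.
Tool frame: the origin (TCP) lies on the centre line of the jaws, within the pads' length; the fingertips stand 14 mm ahead of it and the grasp point (between the pads) lies 5 mm behind it; z points along the fingers, x is the direction in which the jaws open and shut, and the axes are right-handed (so a half turn about z gives the same grasp; the last joint's range is limited). The gripper opens to 87 mm and grips with 3 to 60 N. Pads are 19 mm wide; open, the fingers measure 117 mm over their backs; the gripper's body (75 mm by 190 mm) begins 51 mm behind the grasp point.
Start: joints at [1.147, 0.321, -0.07, 1.45, 0.023, 1.371, -0.057], TCP at [0.276, -0.589, 0.237] pointing down, gripper open.
Joint ranges: [-2.86, 2.86], [-0.3, 2.09], [-1.38, 1.24], [0.06, 2.45], [-1.56, 4.7], [0.09, 2.05], [-2.69, 2.69]. Speed limits (rad/s): [2.57, 2.57, 3.14, 3.14, 3.14, 3.14, 3.14].

INTERFACE

Orientations are given as a rotation vector (axis times angle).
In Python, from bench import ctrl gives the robot as it stands.
- The arm moves only by the tool drive_tool, never from a script. Its argument "rows" is a list that holds one entry, the list of rows, each a list of 5 numbers: the shift along the tool's x, y, z scaled (see below), then the turn about the tool's z scaled (see below), then the closure in counts, from 0 (fully open) to 255 (shut). In form: [[[dx, dy, dz, spin, jaw], ...]]. A call has 1 to 20 rows; each row is the pose to reach, as a shift and turn from the pose commanded when the call began, along the tool's axes at that moment, turning the shorter way round; what a row does not reach only later rows make up. The controller multiplies each number of a shift by 300 mm and each number of a turn by pi rad. A row lasts 1/8 s, in which the tool goes at most 62.5 mm and 10.7 degrees, less where a joint would pass 70% of its speed; a pose out of reach is approached as far as the arm can. A call with a number of a shift or a turn outside -1 to 1 is refused whole. A call with a gripper value outside its range is refused whole. The fingers move at their own pace and stop on an object; "grip_force" is the grip in N (left out, the last holds). Time passes only in rows, so rows that repeat a pose let the fingers close. It gives the time, the measured TCP pose, the force and the opening at its end, in the units of the state.
- ctrl.get_state(): the state, without advancing time (a new reading comes with each control period).
- ctrl.get_image(name): name is "side" or "top"; returns a dict with "img" (420x560x3 uint8, blue, green, red), "camera_matrix" (3x3 intrinsics, pixels), "R" (3x3) and "t" (3): a world point X has camera coordinates R X + t. Camera axes: x right, y down, z forward; pixel columns grow to the right and rows downward; lengths in m; the calibration is good to about 2 mm. A picture is of the moment at which its call begins. There is no depth.
- ctrl.close_job(): hands the job in, once; it reports no verdict.
The state is a dict: "time": time; "joint_positions": joint angles; "qd": joint speeds; "joint_torque": joint torques, N m; "position": TCP position; "tool_rot": TCP orientation; "ft_force": force on the tool from outside, world axes, zero at the start; "torque": the same for the moment, N m; "grip_width": opening from 0.0 (shut) to 1.0 (fully open).
Only numpy, scipy, OpenCV 4.12 (cv2) and the standard library are available. Lean on these libraries where they do the work, as an engineer would, in place of code of your own. Each camera call takes 0.05 s, during which the arm holds its last target.

TASK

Lay out the microscope station: set the blue dish in the centre of the stage's black disc and the red dish squarely on top of it, stand the amber jar midway between the stage and the green slide box, in line with them, and stand the black eyepiece centred directly behind the stage (the side opposite its yellow front strip), with a gap of about 2 cm between eyepiece and stage. Keep these four things upright throughout, let go of them, and leave the green jar and the mouse where they are.

Things in the scene. Friction and masses are not known exactly. Their poses are not given: they have to be found in the camera images.
- stage: Fixed white microscope stage, a square plate 96 x 96 mm, with a black disc 80 mm across on its centre; the disc's top is 18 mm above the table, the white plate's 17 mm. Origin at the centre of its underside, on the table. x points to its back (away from the robot, within 0.15 rad), y to its left, z up; a yellow strip runs along its front (-x) edge.
- slide_box: Fixed green slide box with a white label on top, 80 mm (x) x 96 mm (y) x 35 mm high. It stands in one row with the stage, centre to centre 190 mm, on the stage's left (+y) or right (-y) side. Origin at the centre of its underside, on the table.
- lamp_unit: Fixed grey lamp control unit, 80 x 96 mm, 36 mm high, 46 mm at its black knob, also with a red switch. It stands 190 mm from the stage, centre to centre, on the side opposite the slide box. Origin at the centre of its underside. Nothing is to be done with it.
- blue_dish: Loose closed round specimen dish, blue, with a white centre to its flat lid: diameter 56 mm, height 20 mm, about 50 g. Origin at the centre of its underside, z up.
- red_dish: Loose closed round specimen dish, red, otherwise like the blue one: diameter 56 mm, height 20 mm, about 50 g. Origin at the centre of its underside, z up.
- amber_jar: Loose closed amber (orange-brown) specimen jar, upright cylinder of diameter 36 mm and height 55 mm, about 80 g, a small white dot on its lid. Origin at the centre of its underside, z up.
- eyepiece: Loose black microscope eyepiece standing upright, lens up: cylinder of diameter 34 mm and height 50 mm, about 90 g, with a silver band near its foot. Origin at the centre of its underside, z up.
- green_jar: Loose green specimen jar of the same shape as the amber one (diameter 36 mm, height 55 mm). A bystander: leave it where it is. Origin at the centre of its underside.
- mouse: Loose black and blue computer mouse, 100 x 58 mm, 29 mm high. A bystander: leave it where it is. Origin at the centre of its underside, x along its length.
Not all that is in view belongs to the job. There is more than one size of the amber_jar; the one meant has the size given above. Leave any turquoise look-alike of the stage alone.

How it is judged:
At the end, for the whole second after the job is handed in: Blue dish flat on stage, within 12 mm of centre; red flat on blue within 10 mm; amber jar on table, within 108 mm of stage and slide box centres, 15 mm off their line; eyepiece 85 +-14 mm behind stage centre, within 15 mm sideways; all upright, still, released; green jar, mouse within 20 mm (horizontal distance between blue_dish and stage below 0.012 m and z of blue_dish in the frame of stage between 0.014 and 0.022 m and horizontal distance between red_dish and blue_dish below 0.01 m and z of red_dish in the frame of blue_dish between 0.016 and 0.024 m and horizontal distance between amber_jar and stage below 0.108 m and horizontal distance between amber_jar and slide_box below 0.108 m and x of amber_jar in the frame of stage between -0.015 and 0.015 m and height (world z) of amber_jar between -0.004 and 0.004 m and x of eyepiece in the frame of stage between 0.071 and 0.099 m and y of eyepiece in the frame of stage between -0.015 and 0.015 m and height (world z) of eyepiece between -0.004 and 0.004 m and angle between each of blue_dish, red_dish, amber_jar, eyepiece's own z axis and vertical below 0.1 rad and linear speed of each of blue_dish, red_dish, amber_jar, eyepiece below 0.02 m/s and angular speed of each of blue_dish, red_dish, amber_jar, eyepiece below 0.2 rad/s and distance of each of green_jar, mouse from where it was at the start of the episode below 0.02 m); the robot touches nothing.
It fails at once if the green jar or the mouse is moved by more than 20 mm (distance of any of green_jar, mouse from where it was at the start of the episode above 0.02 m).
It fails at once if a dish, the amber jar or the eyepiece is tipped by more than 0.6 rad (angle between any of blue_dish, red_dish, amber_jar, eyepiece's own z axis and vertical above 0.6 rad).
It also fails if it takes over 104 s, if anything falls off the work surface, if the arm or the gripper's body presses on something with over 40 N, if the wrist force passes 120 N, or if a joint passes its speed limit or range.

## Working session

There is one attempt and no reset: what is moved stays moved. The work goes in short steps, Python scripts to look and compute and a tool call to move; the robot and the scene stay as the last step left them, time stands still between calls to the robot, and variables do not carry over. Pictures are saved under pics/ and viewed, and the job is handed in when it is done.

Besides the shell and the picture viewer there is one more tool, called after "Emit:" in YAML: its name, and indented under it one key for each argument. drive_tool: Moves the arm, as the interface text tells. Its arguments: {"type":"object","properties":{"rows":{"type":"array"},"grip_force":{"type":"number"}},"required":["rows"]}

```bash
ls; mkdir -p pics; python3 - <<'E'
from bench import ctrl
import cv2
s=ctrl.get_state();print({k:s[k] for k in ['time','position','tool_rot','grip_width','ft_force']})
for n in['top','side']:
    d=ctrl.get_image(n);cv2.imwrite(f'pics/{n}0.png',d['img']);print(n,d['camera_matrix'],d['R'],d['t'])
E
```

```text
pics
{'time': 0.0, 'position': array([ 0.27531368, -0.58823676,  0.23546617]), 'tool_rot': array([-2.65011246e+00,  1.68542874e+00,  2.62423546e-03]), 'grip_width': 1.0024586720364488, 'ft_force': array([-0.15660162,  0.73742668,  0.27923167])}
top [[392.49025757   0.         286.15505854]
 [  0.         392.49025757 216.58423522]
 [  0.           0.           1.        ]] [[ 9.17767377e-03 -9.99957454e-01 -9.27976712e-04]
 [-9.74833920e-01 -8.74036261e-03 -2.22760935e-01]
 [ 2.22743346e-01  2.94905037e-03 -9.74872661e-01]] [-0.03118975  0.500743    1.03199389]
side [[381.09056376   0.         276.10861774]
 [  0.         381.09056376 208.21538138]
 [  0.           0.           1.        ]] [[-0.86501795 -0.5017266   0.00379066]
 [-0.38853319  0.66504465 -0.63777549]
 [ 0.31746797 -0.55316004 -0.77021299]] [0.41018888 0.21751804 0.75071094]
```

View pics/top0.png

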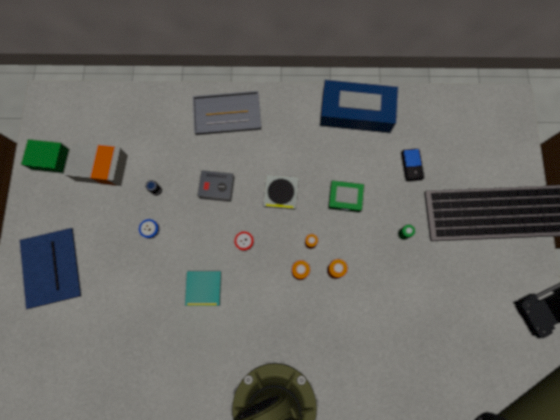

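View pics/side0.png

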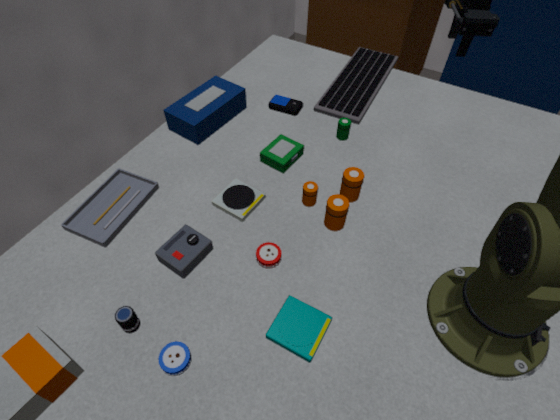

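The top view shows the stage at (281,192), slide box at (347,196), lamp unit at (216,186), blue dish at (148,229), red dish at (244,241), eyepiece at (153,187), green jar at (407,231) and mouse at (413,165). There are three amber jars, at (312,241), (301,269) and (338,268). The one at (312,241) looks smaller, so I'll check sizes in enlarged crops.

```bash
python3 - <<'E'
import cv2
t=cv2.imread('pics/top0.png');s=cv2.imread('pics/side0.png')
cv2.imwrite('pics/c1.png',cv2.resize(t[150:290,190:390],None,fx=4,fy=4,interpolation=cv2.INTER_CUBIC))
cv2.imwrite('pics/c2.png',cv2.resize(t[165:255,125:265],None,fx=5,fy=5,interpolation=cv2.INTER_CUBIC))
cv2.imwrite('pics/c3.png',cv2.resize(s[130:240,200:380],None,fx=4,fy=4,interpolation=cv2.INTER_CUBIC))
cv2.imwrite('pics/c4.png',cv2.resize(s[220:390,100:300],None,fx=3.5,fy=3.5,interpolation=cv2.INTER_CUBIC))
E
```

```text
(no output)
```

View pics/c1.png

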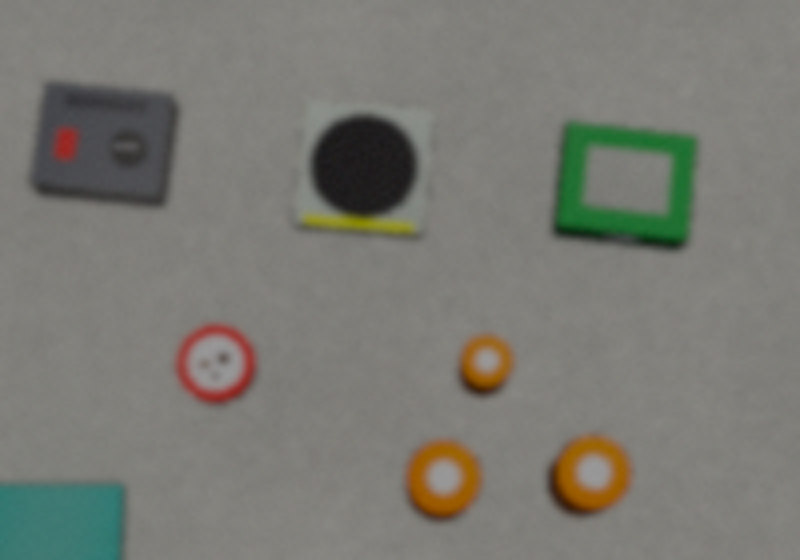

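View pics/c2.png

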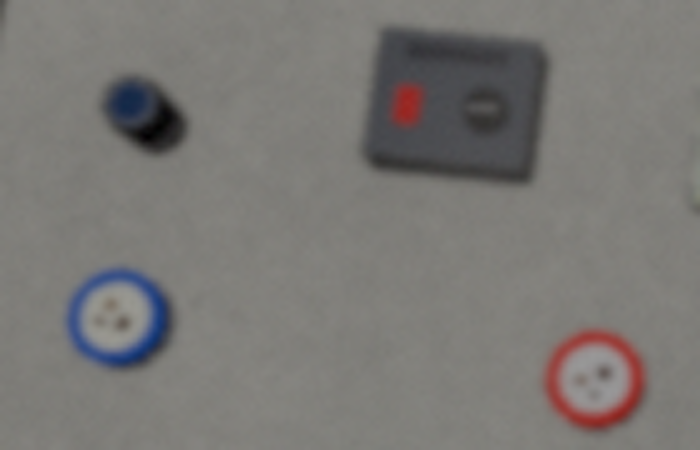

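View pics/c3.png

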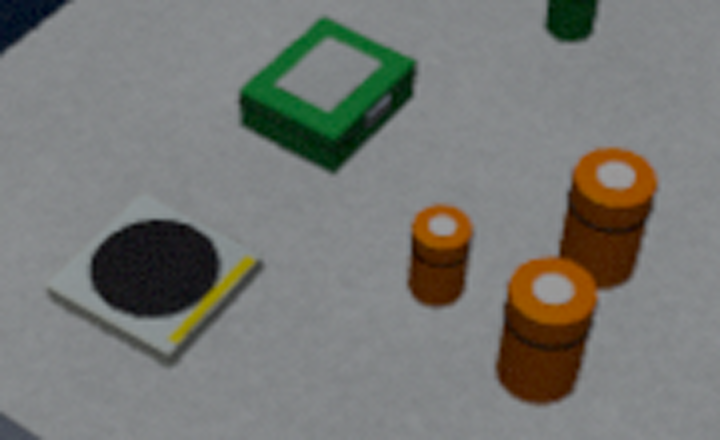

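View pics/c4.png

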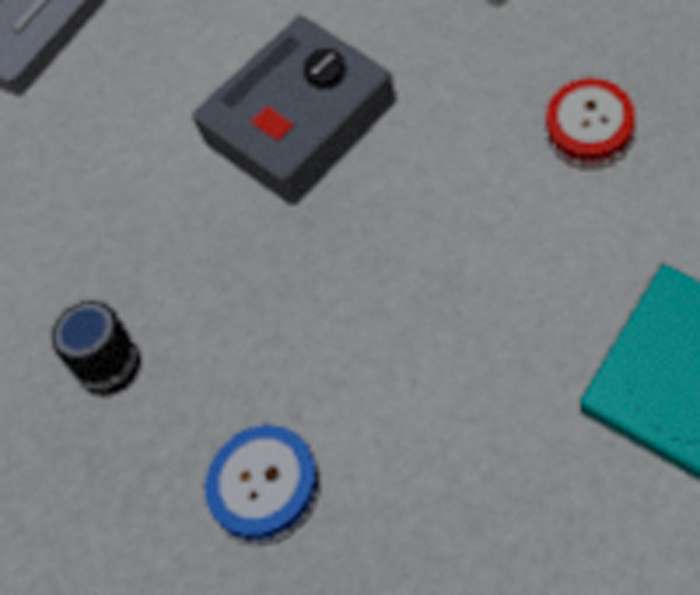

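```bash
cat > h.py <<'E'
import numpy as np,cv2
from scipy.spatial.transform import Rotation as Ro
from scipy.optimize import least_squares
CAM={}
def cams():
    from bench import ctrl
    return {n:ctrl.get_image(n) for n in('top','side')}
def up(c,k,o): return (np.array(c)+.5)/k-.5+np.array(o)
def ray(d,uv,z):
    K,R,t=d['camera_matrix'],d['R'],d['t']
    C=-R.T@t; v=R.T@np.linalg.inv(K)@np.array([uv[0],uv[1],1.]); return C+v*(z-C[2])/v[2]
def tri(D,a,b):
    P=[D[n]['camera_matrix']@np.c_[D[n]['R'],D[n]['t']] for n in('top','side')]
    X=cv2.triangulatePoints(P[0],P[1],np.array(a,float).reshape(2,1),np.array(b,float).reshape(2,1)).ravel(); return X[:3]/X[3]
E
python3 - <<'E'
from h import *
import pickle
D=cams();pickle.dump({n:{k:D[n][k] for k in('camera_matrix','R','t')} for n in D},open('cal.pkl','wb'))
np.set_printoptions(precision=4,suppress=True)
T1=lambda c:up(c,4,(190,150));T2=lambda c:up(c,5,(125,165));S3=lambda c:up(c,4,(200,130));S4=lambda c:up(c,3.5,(100,220))
L={'disc':(T1((364,165)),S3((155,268)),.018),'box':(T1((628,179)),S3((329,74)),.035),'amber':(T1((487,361)),S3((443,226)),.055),
'red':(T1((216,363)),S4((590,117)),.02),'blue':(T2((119,316)),S4((261,481)),.02),'eye':(T2((130,102)),S4((84,329)),.05),
'ambB1':(T1((445,477)),S3((553,289)),.07),'ambB2':(T1((595,471)),S3((615,176)),.07)}
for k,(a,b,z) in L.items(): print(k,a,b,'tri',tri(D,a,b),'top',ray(D['top'],a,z)[:2],'side',ray(D['side'],b,z)[:2])
# sizes
print('amber small w',ray(D['top'],T1((513,361)),.055)-ray(D['top'],T1((460,361)),.055),'red w',ray(D['top'],T1((255,363)),.02)-ray(D['top'],T1((177,363)),.02))
print('big w',ray(D['top'],T1((482,477)),.07)-ray(D['top'],T1((408,477)),.07))
print('stage front',ray(D['top'],T1((303,221)),.017),ray(D['top'],T1((416,229)),.017))
E
```

```text
disc [280.625 190.875] [238.375 196.625] tri [ 0.5864 -0.0097  0.018 ] top [ 0.5866 -0.0097] side [ 0.5862 -0.0098]
box [346.625 194.375] [281.875 148.125] tri [ 0.5724 -0.1992  0.0357] top [ 0.5728 -0.1993] side [ 0.5725 -0.1999]
amber [311.375 239.875] [310.375 186.125] tri [ 0.4365 -0.0962  0.0564] top [ 0.4365 -0.0963] side [ 0.4373 -0.0974]
red [243.625 240.375] [268.2143 253.0714] tri [0.4396 0.0934 0.0184] top [0.4392 0.0932] side [0.4393 0.0943]
blue [148.4 227.8] [174.2143 357.0714] tri [0.4736 0.3673 0.0157] top [0.473  0.3659] side [0.4716 0.3679]
eye [150.6 185. ] [123.6429 313.6429] tri [0.5902 0.3587 0.0523] top [0.5911 0.3596] side [0.5912 0.3582]
ambB1 [300.875 268.875] [337.875 201.875] tri [ 0.3554 -0.0668  0.0767] top [ 0.3558 -0.0671] side [ 0.3572 -0.0725]
ambB2 [338.375 267.375] [353.375 173.625] tri [ 0.3601 -0.166   0.0763] top [ 0.3606 -0.1668] side [ 0.3619 -0.1723]
amber small w [ 0.0003 -0.0363  0.    ] red w [ 0.0005 -0.0552  0.    ]
big w [ 0.0004 -0.0491  0.    ]
stage front [0.5443 0.034  0.017 ] [ 0.539  -0.0479  0.017 ]
```

The amber jar meant is the one at top (311,240) and side (310,186). It measures 36 mm wide with its top at 56 mm, which fits the description. The other two, at (301,269) and (338,268), are about 49 mm wide and 76 mm high. The stage-to-box distance comes out at 190 mm, as given. Next I'll write a helper that turns goals into row units.

```bash
cat >> h.py <<'E'
def rows(*goals,yaw=-90):
    """goals: world xyz; prints row units from measured pose"""
    from bench import ctrl
    s=ctrl.get_state();R=Ro.from_rotvec(s['tool_rot']);p=np.array(s['position'])
    M=R.as_matrix();y0=np.degrees(np.arctan2(M[1,0],M[0,0]))
    print('t',round(s['time'],2),'p',np.round(p,4),'yaw',round(y0,1),'tilt',round(float(np.degrees(np.arccos(-M[2,2]))),2),'grip',round(s['grip_width'],3),'q',np.round(s['joint_positions'],2))
    for g in goals:
        d=M.T@(np.array(g)-p)/.3; print(g,'->',np.round(d,4),'spin',round(((y0-yaw+180)%360-180)/180,4))
E
python3 -c "
from h import *
rows((.5,-.4,.2),(.55,-.35,.2))"
```

```text
t 0.2 p [ 0.2754 -0.5884  0.2359] yaw -64.9 tilt 0.07 grip 1.003 q [ 1.15  0.32 -0.07  1.45  0.02  1.37 -0.06]
(0.5, -0.4, 0.2) -> [-0.2514 -0.9444  0.1198] spin 0.1393
(0.55, -0.35, 0.2) -> [-0.3317 -1.166   0.1199] spin 0.1393
```

Emit:
drive_tool:
  rows:
    - [[-0.063, -0.236, 0.03, 0.05, 0], [-0.126, -0.472, 0.06, 0.1, 0], [-0.188, -0.708, 0.09, 0.1393, 0], [-0.2514, -0.9444, 0.12, 0.1393, 0], [-0.2514, -0.9444, 0.12, 0.1393, 0], [-0.2514, -0.9444, 0.12, 0.1393, 0]]
  grip_force: 15

```text
time: 0.95
position: [0.5041, -0.3949, 0.1996]
tool_rot: [-2.23, 2.209, 0.003]
ft_force: [-0.7, -1.0, -0.1]
grip_width: 0.999
```

```bash
python3 -c "
from h import *
rows((.56,-.12,.2))"
```

```text
t 0.95 p [ 0.5041 -0.3949  0.1996] yaw -89.5 tilt 0.19 grip 0.999 q [ 0.76  0.33 -0.17  1.52  0.05  1.3  -0.98]
(0.56, -0.12, 0.2) -> [-0.9145 -0.1947  0.0019] spin 0.0029
```

Emit:
drive_tool:
  rows:
    - [[-0.2, -0.05, 0, 0.003, 0], [-0.4, -0.1, 0, 0.003, 0], [-0.6, -0.14, 0, 0.003, 0], [-0.8, -0.18, 0, 0.003, 0], [-1.0, -0.18, 0, 0.003, 0], [-1.0, -0.18, 0, 0.003, 0]]

```text
time: 1.7
position: [0.5542, -0.0947, 0.201]
tool_rot: [-2.22, 2.221, 0.001]
ft_force: [-1.1, -0.5, 0.8]
grip_width: 1.002
```

```bash
python3 -c "
from h import *
rows((.51,.17,.12))"
```

```text
t 1.7 p [ 0.5542 -0.0947  0.201 ] yaw -90.0 tilt 0.1 grip 1.002 q [ 0.44  0.17 -0.35  1.71  0.06  1.27 -1.5 ]
(0.51, 0.17, 0.12) -> [-0.8816  0.1481  0.2713] spin -0.0002
```

Emit:
drive_tool:
  rows:
    - [[-0.2, 0.03, 0.05, 0, 0], [-0.4, 0.06, 0.1, 0, 0], [-0.6, 0.1, 0.15, 0, 0], [-0.8, 0.13, 0.2, 0, 0], [-1.0, 0.17, 0.25, 0, 0], [-1.0, 0.17, 0.25, 0, 0]]

```text
time: 2.45
position: [0.5037, 0.2041, 0.1246]
tool_rot: [2.219, -2.223, -0.004]
ft_force: [0.1, -0.5, -0.6]
grip_width: 0.999
```

```bash
python3 -c "
from h import *
rows((.4726,.3668,.1),(.4726,.3668,.017))"
```

```text
t 2.45 p [0.5037 0.2041 0.1246] yaw -90.1 tilt 0.16 grip 0.999 q [ 0.08  0.23 -0.57  1.84  0.13  1.12 -2.11]
(0.4726, 0.3668, 0.1) -> [-0.542   0.1047  0.083 ] spin -0.0006
(0.4726, 0.3668, 0.017) -> [-0.5416  0.1041  0.3596] spin -0.0006
```

Emit:
drive_tool:
  rows:
    - [[-0.18, 0.03, 0.03, 0, 0], [-0.36, 0.07, 0.06, 0, 0], [-0.542, 0.104, 0.083, 0, 0], [-0.542, 0.104, 0.083, 0, 0], [-0.542, 0.104, 0.083, 0, 0]]

```text
time: 3.08
position: [0.4779, 0.3605, 0.1003]
tool_rot: [2.207, -2.234, 0.003]
ft_force: [0.4, 0.5, -0.6]
grip_width: 1.002
```

```bash
python3 - <<'E'
from h import *
rows((.4726,.3668,.017))
D=cams()
a=D['top']['img'][180:280,90:210];b=D['side']['img'][300:400,110:240]
cv2.imwrite('pics/v1.png',np.hstack([cv2.resize(a,(380,380),interpolation=2),cv2.resize(b,(400,380),interpolation=2)]))
E
```

```text
t 3.08 p [0.4779 0.3605 0.1003] yaw -90.7 tilt 0.12 grip 1.002 q [-0.18  0.38 -0.62  1.72  0.25  1.12 -2.46]
(0.4726, 0.3668, 0.017) -> [-0.0213  0.0179  0.2775] spin -0.0038
```

View pics/v1.png

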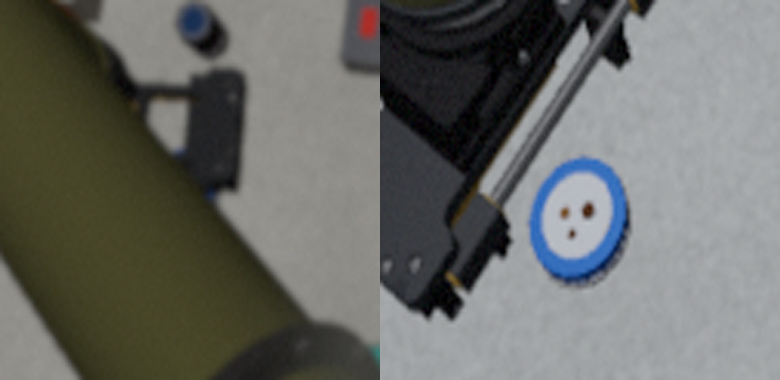

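The side view shows the blue dish clear and untouched, with the fingers straddling it; the arm hides it in the top view. The arm was still settling, so I'll read the pose again.

```bash
python3 -c "
from h import *
rows((.4726,.3668,.05),(.4726,.3668,.017))"
```

```text
t 3.17 p [0.4782 0.36   0.1006] yaw -90.8 tilt 0.11 grip 0.999 q [-0.18  0.38 -0.62  1.72  0.24  1.12 -2.46]
(0.4726, 0.3668, 0.05) -> [-0.0226  0.019   0.1685] spin -0.0043
(0.4726, 0.3668, 0.017) -> [-0.0228  0.0191  0.2785] spin -0.0043
```

Emit:
drive_tool:
  rows:
    - [[-0.0226, 0.019, 0.08, -0.004, 0], [-0.0226, 0.019, 0.1685, -0.004, 0], [-0.0226, 0.019, 0.1685, -0.004, 0], [-0.0226, 0.019, 0.1685, -0.004, 0]]

```text
time: 3.68
position: [0.4719, 0.3691, 0.051]
tool_rot: [-2.222, 2.219, -0.001]
ft_force: [0.6, 1.1, 0.1]
grip_width: 1.002
```

```bash
python3 -c "
from h import *
rows((.4726,.3668,.017))"
```

```text
t 3.67 p [0.4719 0.3691 0.051 ] yaw -89.9 tilt 0.07 grip 1.002 q [-0.21  0.44 -0.61  1.76  0.29  1.03 -2.49]
(0.4726, 0.3668, 0.017) -> [ 0.0076 -0.0023  0.1135] spin 0.0004
```

Emit:
drive_tool:
  rows:
    - [[0.007, -0.002, 0.06, 0, 0], [0.007, -0.002, 0.1135, 0, 0], [0.007, -0.002, 0.1135, 0, 0], [0.007, -0.002, 0.1135, 0, 0], [0.007, -0.002, 0.1135, 0, 120], [0.007, -0.002, 0.1135, 0, 255], [0.007, -0.002, 0.1135, 0, 255], [0.007, -0.002, 0.1135, 0, 255], [0.007, -0.002, 0.1135, 0, 255], [0.007, -0.002, 0.1135, 0, 255], [0.007, -0.002, 0.1135, 0, 255]]

```text
time: 5.05
position: [0.4712, 0.3678, 0.0161]
tool_rot: [-2.225, 2.218, -0.0]
ft_force: [-0.1, -1.1, -0.1]
grip_width: 0.637
```

```bash
python3 - <<'E'
from h import *
rows((.5,.3,.14))
D=cams()
b=D['side']['img'][280:400,90:240]
cv2.imwrite('pics/v2.png',cv2.resize(b,None,fx=4,fy=4,interpolation=2))
E
```

```text
t 5.05 p [0.4712 0.3678 0.0161] yaw -89.8 tilt 0.0 grip 0.637 q [-0.22  0.48 -0.59  1.79  0.32  0.97 -2.51]
(0.5, 0.3, 0.14) -> [ 0.2263 -0.0953 -0.4131] spin 0.001
```

View pics/v2.png

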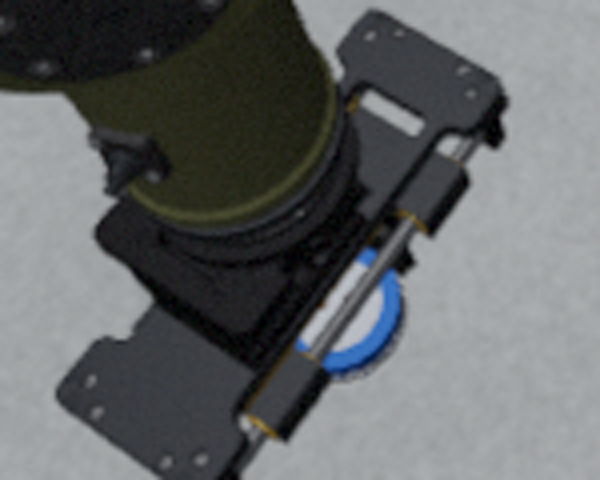

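The gripper shows 0.637 × 87 = 55.4 mm, so the blue dish is held between the pads. Now I'll lift it and carry it.

Emit:
drive_tool:
  rows:
    - [[0, 0, -0.1, 0, 255], [0, 0, -0.25, 0, 255], [0.1, -0.05, -0.4, 0, 255], [0.25, -0.1, -0.4, 0, 255], [0.4, -0.15, -0.4, 0, 255], [0.55, -0.2, -0.4, 0, 255], [0.7, -0.25, -0.4, 0, 255], [0.7, -0.25, -0.4, 0, 255], [0.7, -0.25, -0.4, 0, 255]]

```text
time: 6.28
position: [0.5466, 0.1585, 0.136]
tool_rot: [-2.225, 2.218, 0.001]
ft_force: [-1.2, 0.5, -0.5]
grip_width: 0.641
```

```bash
python3 -c "
from h import *
rows((.5858,-.0097,.1))"
```

```text
t 6.28 p [0.5466 0.1585 0.136 ] yaw -89.8 tilt 0.04 grip 0.641 q [ 0.15  0.27 -0.55  1.76  0.15  1.15 -2.01]
(0.5858, -0.0097, 0.1) -> [ 0.5612 -0.1289  0.1195] spin 0.001
```

Emit:
drive_tool:
  rows:
    - [[0.14, -0.03, 0.03, 0, 255], [0.28, -0.06, 0.06, 0, 255], [0.42, -0.1, 0.09, 0, 255], [0.561, -0.129, 0.1195, 0.001, 255], [0.561, -0.129, 0.1195, 0.001, 255], [0.561, -0.129, 0.1195, 0.001, 255], [0.561, -0.129, 0.1195, 0.001, 255]]

```text
time: 7.15
position: [0.5861, -0.0074, 0.1006]
tool_rot: [-2.225, 2.216, 0.0]
ft_force: [0.5, -0.3, -1.0]
grip_width: 0.644
```

```bash
python3 - <<'E'
from h import *
rows((.5857,-.0097,.06),(.5857,-.0097,.035))
D=cams()
b=D['side']['img'][120:260,160:340]
cv2.imwrite('pics/v3.png',cv2.resize(b,None,fx=4,fy=4,interpolation=2))
E
```

```text
t 7.15 p [ 0.5861 -0.0074  0.1006] yaw -89.8 tilt 0.06 grip 0.644 q [ 0.35  0.32 -0.45  1.76  0.16  1.09 -1.72]
(0.5857, -0.0097, 0.06) -> [0.0079 0.0016 0.1352] spin 0.0013
(0.5857, -0.0097, 0.035) -> [0.008  0.0016 0.2185] spin 0.0013
```

View pics/v3.png

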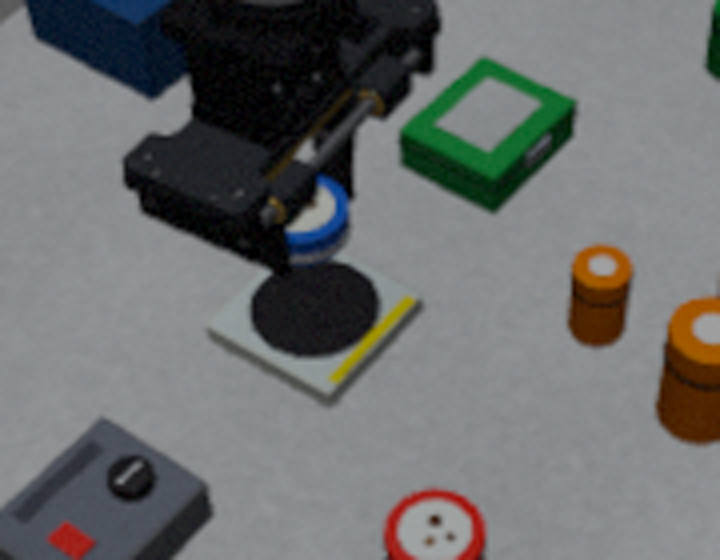

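The blue dish is held level over the disc. Lowering it now.

Emit:
drive_tool:
  rows:
    - [[0.008, 0.002, 0.1, 0.001, 255], [0.008, 0.002, 0.17, 0.001, 255], [0.008, 0.002, 0.2, 0.001, 255], [0.008, 0.002, 0.21, 0.001, 255], [0.008, 0.002, 0.218, 0.001, 255], [0.008, 0.002, 0.218, 0.001, 255], [0.008, 0.002, 0.218, 0.001, 255]]

```text
time: 8.12
position: [0.5859, -0.0126, 0.0353]
tool_rot: [-2.218, 2.224, -0.001]
ft_force: [-0.7, 0.0, -0.7]
grip_width: 0.636
```

```bash
python3 -c "
from h import *
rows((.5857,-.0097,.034))"
```

```text
t 8.12 p [ 0.5859 -0.0126  0.0353] yaw -90.2 tilt 0.05 grip 0.636 q [ 0.34  0.4  -0.43  1.81  0.2   0.97 -1.75]
(0.5857, -0.0097, 0.034) -> [-0.0096  0.0007  0.0044] spin -0.001
```

Emit:
drive_tool:
  rows:
    - [[-0.008, 0.0, 0.002, 0, 255], [-0.008, 0.0, 0.004, 0, 255], [-0.008, 0.0, 0.004, 0, 255], [-0.008, 0.0, 0.004, 0, 255]]

```text
time: 8.62
position: [0.5857, -0.0096, 0.034]
tool_rot: [-2.218, 2.224, 0.0]
ft_force: [-1.9, 1.1, 4.0]
grip_width: 0.639
```

```bash
python3 -c "
from h import *
rows((.5857,-.0097,.034))"
```

```text
t 8.62 p [ 0.5857 -0.0096  0.034 ] yaw -90.1 tilt 0.03 grip 0.639 q [ 0.33  0.4  -0.43  1.81  0.2   0.97 -1.75]
(0.5857, -0.0097, 0.034) -> [ 0.0002 -0.0001 -0.    ] spin -0.0008
```

Contact force is 4 N, so the dish is seated. I'll open, raise, and head for the red dish.

Emit:
drive_tool:
  rows:
    - [[0, 0, 0, 0, 180], [0, 0, 0, 0, 60], [0, 0, 0, 0, 0], [0, 0, 0, 0, 0], [0, 0, 0, 0, 0], [0, 0, -0.1, 0, 0], [0, 0, -0.2, 0, 0], [-0.1, 0.15, -0.2, 0, 0], [-0.2, 0.3, -0.2, 0, 0], [-0.343, 0.45, -0.2, 0, 0], [-0.343, 0.485, -0.2, 0, 0], [-0.343, 0.485, -0.2, 0, 0], [-0.343, 0.485, -0.2, 0, 0]]

```text
time: 10.25
position: [0.4417, 0.0922, 0.0939]
tool_rot: [-2.215, 2.226, -0.001]
ft_force: [1.4, -0.6, -0.7]
grip_width: 1.002
```

```bash
python3 - <<'E'
from h import *
rows((.4394,.0937,.05),(.4394,.0937,.017))
D=cams()
b=D['side']['img'][120:300,160:360]
cv2.imwrite('pics/v4.png',cv2.resize(b,None,fx=3,fy=3,interpolation=2))
cv2.imwrite('pics/v4t.png',cv2.resize(D['top']['img'][130:270,190:390],None,fx=4,fy=4,interpolation=2))
E
```

```text
t 10.25 p [0.4417 0.0922 0.0939] yaw -90.3 tilt 0.06 grip 1.002 q [ 0.28  0.05 -0.55  2.08  0.03  1.02 -1.86]
(0.4394, 0.0937, 0.05) -> [-0.005   0.0077  0.1462] spin -0.0016
(0.4394, 0.0937, 0.017) -> [-0.005   0.0078  0.2562] spin -0.0016
```

View pics/v4.png

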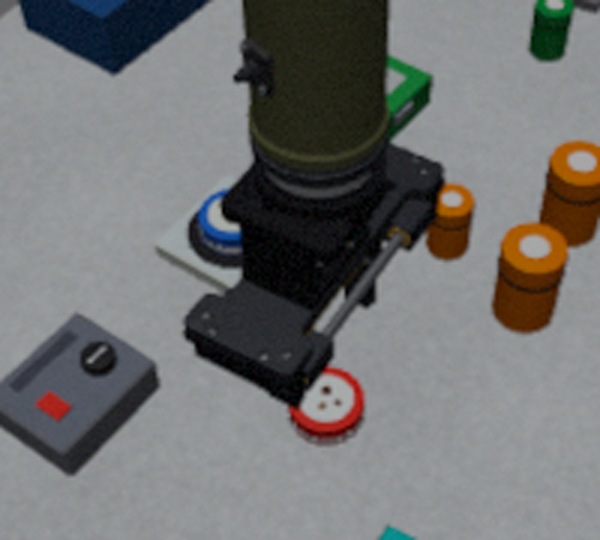

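View pics/v4t.png

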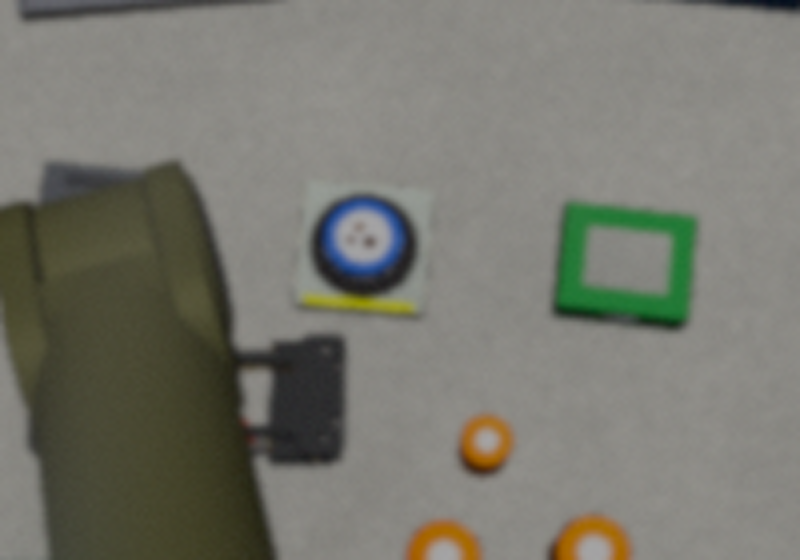

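Blue dish: top view shows it on the disc, centre at crop (363,236), looking concentric. I'll go down on the red dish now.

Emit:
drive_tool:
  rows:
    - [[-0.005, 0.005, 0.08, 0, 0], [-0.005, 0.006, 0.16, 0, 0], [-0.005, 0.006, 0.22, 0, 0], [-0.005, 0.006, 0.256, 0, 0], [-0.005, 0.006, 0.256, 0, 0], [-0.005, 0.006, 0.256, 0, 0]]

```text
time: 11.1
position: [0.4393, 0.0947, 0.0173]
tool_rot: [-2.217, 2.224, -0.001]
ft_force: [0.1, -0.1, -0.5]
grip_width: 0.997
```

```bash
python3 - <<'E'
from h import *
import pickle
D=pickle.load(open('cal.pkl','rb'))
print('blue',ray(D['top'],up((363,236),4,(190,130)),.038),up((363,236),4,(190,130)))
rows((.4394,.0937,.016))
E
```

```text
blue [ 0.58733292 -0.00925661  0.038     ] [280.375 188.625]
t 11.1 p [0.4393 0.0947 0.0173] yaw -90.2 tilt 0.06 grip 0.997 q [ 0.25  0.18 -0.55  2.14  0.12  0.85 -1.95]
(0.4394, 0.0937, 0.016) -> [ 0.0035 -0.0005  0.0044] spin -0.001
```

Emit:
drive_tool:
  rows:
    - [[0.003, 0, 0.003, 0, 120], [0.003, 0, 0.003, 0, 255], [0.003, 0, 0.003, 0, 255], [0.003, 0, 0.003, 0, 255], [0.003, 0, 0.003, 0, 255], [0.003, 0, 0.003, 0, 255], [0.003, 0, 0.003, 0, 255], [0.003, 0, -0.1, 0, 255], [0.003, 0, -0.25, 0, 255], [0.003, 0, -0.4, 0, 255], [0.1, -0.15, -0.4, 0, 255], [0.2, -0.3, -0.4, 0, 255], [0.345, -0.45, -0.4, 0, 255], [0.345, -0.49, -0.36, 0, 255], [0.345, -0.49, -0.3, 0, 255], [0.345, -0.49, -0.3, 0, 255]]

```text
time: 13.1
position: [0.5823, -0.0076, 0.1042]
tool_rot: [2.219, -2.22, -0.007]
ft_force: [-0.3, 0.1, -0.1]
grip_width: 0.635
```

```bash
python3 - <<'E'
from h import *
rows((.5868,-.0095,.065),(.5868,-.0095,.0555))
D=cams()
b=D['side']['img'][120:260,160:340]
cv2.imwrite('pics/v5.png',cv2.resize(b,None,fx=4,fy=4,interpolation=2))
E
```

```text
t 13.1 p [ 0.5823 -0.0076  0.1042] yaw -90.0 tilt 0.32 grip 0.635 q [ 0.36  0.32 -0.46  1.76  0.15  1.1  -1.72]
(0.5868, -0.0095, 0.065) -> [ 0.0065 -0.0156  0.1307] spin -0.0001
(0.5868, -0.0095, 0.0555) -> [ 0.0065 -0.0158  0.1623] spin -0.0001
```

View pics/v5.png

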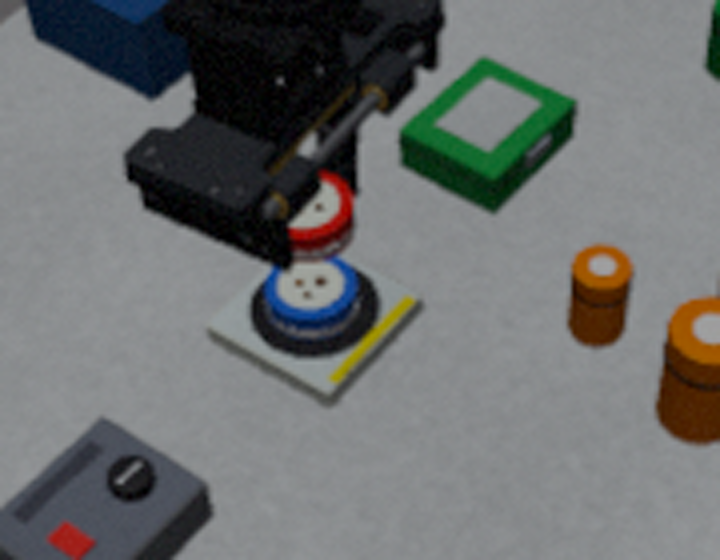

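The red dish is held (55 mm) and level; blue is concentric on the disc. I'll lower to just above blue, then measure.

Emit:
drive_tool:
  rows:
    - [[0.005, -0.012, 0.06, 0, 255], [0.005, -0.012, 0.115, 0, 255], [0.005, -0.012, 0.135, 0, 255], [0.005, -0.012, 0.135, 0, 255], [0.005, -0.012, 0.135, 0, 255]]

```text
time: 13.82
position: [0.5892, -0.0107, 0.0667]
tool_rot: [-2.218, 2.224, -0.001]
ft_force: [0.3, 0.7, 0.1]
grip_width: 0.638
```

```bash
python3 - <<'E'
from h import *
rows((.5868,-.0095,.0545))
E
```

```text
t 13.82 p [ 0.5892 -0.0107  0.0667] yaw -90.2 tilt 0.04 grip 0.638 q [ 0.35  0.37 -0.45  1.78  0.18  1.03 -1.74]
(0.5868, -0.0095, 0.0545) -> [-0.0039  0.008   0.0405] spin -0.0009
```

Emit:
drive_tool:
  rows:
    - [[-0.004, 0.008, 0.02, 0, 255], [-0.004, 0.008, 0.03, 0, 255], [-0.004, 0.008, 0.036, 0, 255], [-0.004, 0.008, 0.041, 0, 255], [-0.004, 0.008, 0.041, 0, 255], [-0.004, 0.008, 0.041, 0, 255]]

```text
time: 14.58
position: [0.5866, -0.0096, 0.054]
tool_rot: [-2.218, 2.225, -0.0]
ft_force: [0.4, -0.4, -0.4]
grip_width: 0.64
```

```bash
python3 - <<'E'
from h import *
rows((.5868,-.0095,.0535))
E
```

```text
t 14.57 p [ 0.5866 -0.0096  0.054 ] yaw -90.2 tilt 0.02 grip 0.64 q [ 0.34  0.38 -0.44  1.8   0.19  1.01 -1.75]
(0.5868, -0.0095, 0.0535) -> [-0.0002 -0.0008  0.0018] spin -0.0009
```

Emit:
drive_tool:
  rows:
    - [[0, 0, 0.003, 0, 255], [0, 0, 0.003, 0, 255], [0, 0, 0.003, 0, 255]]

```text
time: 14.95
position: [0.5866, -0.0095, 0.054]
tool_rot: [2.218, -2.225, 0.001]
ft_force: [-2.7, -0.7, 6.4]
grip_width: 0.64
```

Contact force is 6.4 N, so red is seated on blue. Release and head for the eyepiece.

Emit:
drive_tool:
  rows:
    - [[0, 0, 0, 0, 180], [0, 0, 0, 0, 60], [0, 0, 0, 0, 0], [0, 0, 0, 0, 0], [0, 0, 0, 0, 0], [0, 0, -0.1, 0, 0], [0, 0, -0.2, 0, 0], [-0.1, 0, -0.3, 0, 0], [-0.3, 0, -0.3, 0, 0], [-0.5, 0, -0.3, 0, 0], [-0.7, 0, -0.3, 0, 0], [-0.9, 0, -0.3, 0, 0], [-0.9, 0, -0.3, 0, 0], [-0.9, 0, -0.3, 0, 0]]

```text
time: 16.7
position: [0.5871, 0.2601, 0.1426]
tool_rot: [2.218, -2.223, 0.001]
ft_force: [0.5, -0.7, -0.4]
grip_width: 0.999
```

```bash
python3 - <<'E'
from h import *
rows((.591,.359,.1),(.591,.359,.03))
D=cams()
cv2.imwrite('pics/v6.png',cv2.resize(D['side']['img'][120:350,80:340],None,fx=2.5,fy=2.5,interpolation=2))
cv2.imwrite('pics/v6t.png',cv2.resize(D['top']['img'][120:260,190:390],None,fx=4,fy=4,interpolation=2))
E
```

```text
t 16.7 p [0.5871 0.2601 0.1426] yaw -90.1 tilt 0.06 grip 0.999 q [-0.02  0.42 -0.57  1.57  0.24  1.22 -2.2 ]
(0.591, 0.359, 0.1) -> [-0.3297 -0.0122  0.1418] spin -0.0007
(0.591, 0.359, 0.03) -> [-0.33   -0.0123  0.3751] spin -0.0007
```

View pics/v6.png

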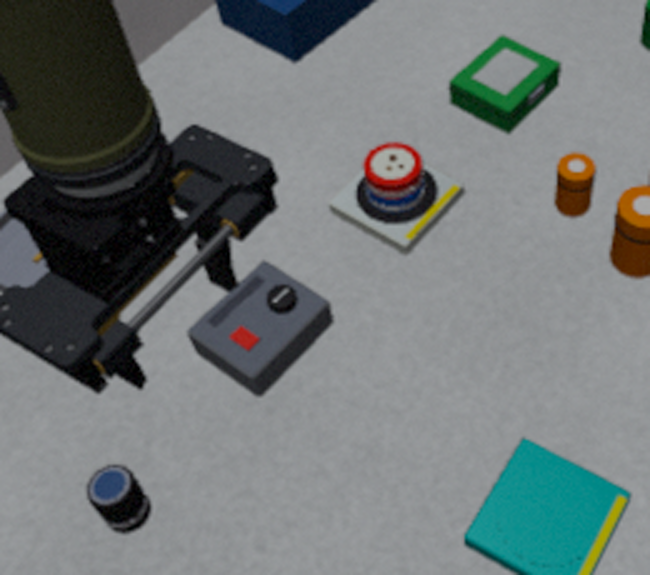

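View pics/v6t.png

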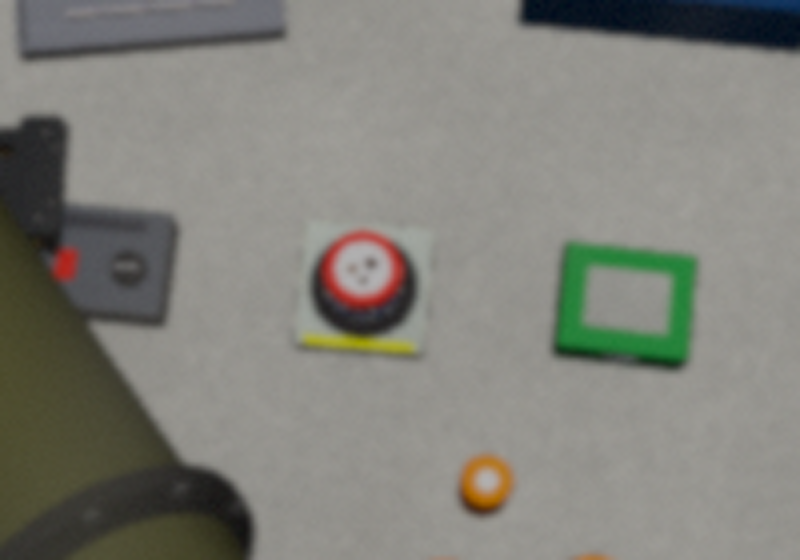

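The red dish sits squarely on blue, with its centre at crop (363,271). Now above the eyepiece.

Emit:
drive_tool:
  rows:
    - [[-0.1, 0, 0.05, 0, 0], [-0.2, -0.005, 0.1, 0, 0], [-0.32, -0.01, 0.14, 0, 0], [-0.32, -0.01, 0.14, 0, 0], [-0.32, -0.01, 0.14, 0, 0], [-0.32, -0.01, 0.14, 0, 0]]

```text
time: 17.55
position: [0.5918, 0.3541, 0.1016]
tool_rot: [-2.215, 2.228, -0.003]
ft_force: [0.5, -0.9, -0.4]
grip_width: 1.0
```

```bash
python3 - <<'E'
from h import *
import pickle
D=pickle.load(open('cal.pkl','rb'))
print('red',ray(D['top'],up((363,271),4,(190,120)),.058))
rows((.591,.359,.03))
E
```

```text
red [ 0.58491385 -0.00959247  0.058     ]
t 17.55 p [0.5918 0.3541 0.1016] yaw -90.3 tilt 0.1 grip 1.0 q [-0.17  0.55 -0.56  1.48  0.31  1.2  -2.36]
(0.591, 0.359, 0.03) -> [-0.0165  0.0032  0.2386] spin -0.0019
```

Emit:
drive_tool:
  rows:
    - [[-0.012, 0.002, 0.08, 0, 0], [-0.012, 0.002, 0.16, 0, 0], [-0.012, 0.002, 0.245, 0, 0], [-0.012, 0.002, 0.245, 0, 0], [-0.012, 0.002, 0.245, 0, 0]]

```text
time: 18.18
position: [0.5901, 0.3601, 0.0277]
tool_rot: [-2.218, 2.225, 0.0]
ft_force: [0.0, -0.0, 1.0]
grip_width: 1.001
```

```bash
python3 - <<'E'
from h import *
rows((.591,.359,.027))
D=cams()
cv2.imwrite('pics/v7.png',cv2.resize(D['side']['img'][240:370,60:220],None,fx=4,fy=4,interpolation=2))
E
```

```text
t 18.18 p [0.5901 0.3601 0.0277] yaw -90.2 tilt 0.02 grip 1.001 q [-0.2   0.63 -0.54  1.53  0.35  1.08 -2.39]
(0.591, 0.359, 0.027) -> [ 0.0037 -0.0031  0.0023] spin -0.001
```

View pics/v7.png

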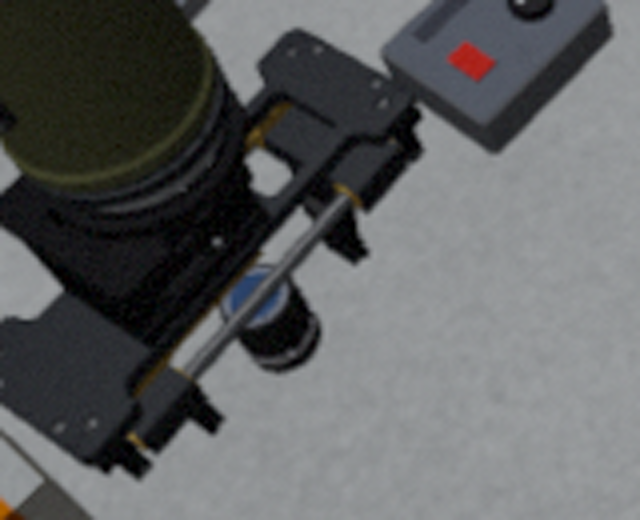

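The eyepiece stands midway between the open fingers. Close on it and lift.

Emit:
drive_tool:
  rows:
    - [[0.003, -0.003, 0, 0, 100], [0.003, -0.003, 0, 0, 160], [0.003, -0.003, 0, 0, 255], [0.003, -0.003, 0, 0, 255], [0.003, -0.003, 0, 0, 255], [0.003, -0.003, 0, 0, 255], [0.003, -0.003, 0, 0, 255], [0.003, -0.003, 0, 0, 255], [0.003, -0.003, 0, 0, 255], [0.003, -0.003, -0.1, 0, 255], [0.003, -0.003, -0.25, 0, 255], [0.003, -0.003, -0.35, 0, 255], [0.003, -0.003, -0.35, 0, 255]]

```text
time: 19.9
position: [0.5922, 0.3603, 0.1357]
tool_rot: [-2.214, 2.221, -0.002]
ft_force: [0.3, -0.7, -1.0]
grip_width: 0.388
```

```bash
python3 - <<'E'
from h import *
rows((.6712,-.0159,.14))
E
```

```text
t 19.9 p [0.5922 0.3603 0.1357] yaw -90.2 tilt 0.31 grip 0.388 q [-0.18  0.53 -0.57  1.44  0.29  1.25 -2.35]
(0.6712, -0.0159, 0.14) -> [ 1.2532 -0.2671 -0.0165] spin -0.001
```

The grip reads 33.8 mm, so the eyepiece is held. Carry it behind the stage.

Emit:
drive_tool:
  rows:
    - [[0.1, -0.03, 0, 0, 255], [0.25, -0.08, 0, 0, 255], [0.4, -0.13, 0, 0, 255], [0.55, -0.18, 0, 0, 255], [0.7, -0.22, 0, 0, 255], [0.85, -0.26, 0, 0, 255], [0.97, -0.265, 0, 0, 255], [0.97, -0.265, 0, 0, 255], [0.97, -0.265, 0, 0, 255]]

```text
time: 21.02
position: [0.6685, 0.0687, 0.1312]
tool_rot: [2.218, -2.224, -0.003]
ft_force: [0.1, 0.8, -1.1]
grip_width: 0.387
```

```bash
python3 - <<'E'
from h import *
rows((.6712,-.0159,.08),(.6712,-.0159,.028))
E
```

```text
t 21.02 p [0.6685 0.0687 0.1312] yaw -90.1 tilt 0.14 grip 0.387 q [ 0.23  0.48 -0.5   1.5   0.24  1.22 -1.88]
(0.6712, -0.0159, 0.08) -> [ 0.2821 -0.01    0.1703] spin -0.0008
(0.6712, -0.0159, 0.028) -> [ 0.2823 -0.0104  0.3437] spin -0.0008
```

Emit:
drive_tool:
  rows:
    - [[0.1, -0.005, 0, 0, 255], [0.2, -0.01, 0, 0, 255], [0.28, -0.01, 0.05, 0, 255], [0.28, -0.01, 0.12, 0, 255], [0.28, -0.01, 0.17, 0, 255], [0.28, -0.01, 0.17, 0, 255], [0.28, -0.01, 0.17, 0, 255]]

```text
time: 21.9
position: [0.6725, -0.0145, 0.0818]
tool_rot: [-2.22, 2.222, 0.0]
ft_force: [0.5, 0.1, -1.0]
grip_width: 0.383
```

```bash
python3 - <<'E'
from h import *
rows((.6712,-.0159,.04),(.6712,-.0159,.028))
D=cams()
cv2.imwrite('pics/v8.png',cv2.resize(D['side']['img'][110:260,140:340],None,fx=4,fy=4,interpolation=2))
E
```

```text
t 21.9 p [ 0.6725 -0.0145  0.0818] yaw -90.1 tilt 0.05 grip 0.383 q [ 0.33  0.52 -0.47  1.55  0.25  1.13 -1.76]
(0.6712, -0.0159, 0.04) -> [0.0047 0.0043 0.1393] spin -0.0004
(0.6712, -0.0159, 0.028) -> [0.0047 0.0043 0.1793] spin -0.0004
```

View pics/v8.png

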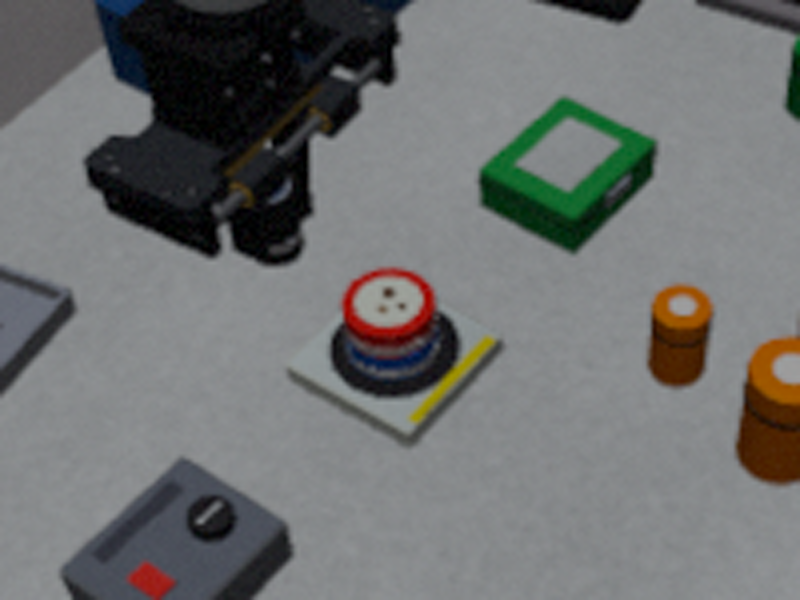

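The eyepiece is held upright behind the stage. Lower it to the table.

Emit:
drive_tool:
  rows:
    - [[0.004, 0.003, 0.08, 0, 255], [0.004, 0.003, 0.14, 0, 255], [0.004, 0.003, 0.165, 0, 255], [0.004, 0.003, 0.175, 0, 255], [0.004, 0.003, 0.175, 0, 255], [0.004, 0.003, 0.175, 0, 255]]

```text
time: 22.75
position: [0.6719, -0.0172, 0.0299]
tool_rot: [-2.218, 2.224, -0.002]
ft_force: [-0.3, 0.0, -0.8]
grip_width: 0.385
```

```bash
python3 - <<'E'
from h import *
rows((.6712,-.0159,.027))
E
```

```text
t 22.75 p [ 0.6719 -0.0172  0.0299] yaw -90.2 tilt 0.07 grip 0.385 q [ 0.32  0.57 -0.45  1.58  0.27  1.05 -1.77]
(0.6712, -0.0159, 0.027) -> [-0.0043  0.0023  0.0095] spin -0.0009
```

Emit:
drive_tool:
  rows:
    - [[-0.003, 0.002, 0.004, 0, 255], [-0.003, 0.002, 0.008, 0, 255], [-0.003, 0.002, 0.009, 0, 255], [-0.003, 0.002, 0.009, 0, 255]]

```text
time: 23.25
position: [0.6709, -0.0162, 0.0275]
tool_rot: [-2.218, 2.224, -0.001]
ft_force: [-2.6, 1.2, 4.8]
grip_width: 0.392
```

4.8 N of contact: it's standing on the table. Release, raise, and move over the amber jar.

Emit:
drive_tool:
  rows:
    - [[0, 0, 0, 0, 180], [0, 0, 0, 0, 60], [0, 0, 0, 0, 0], [0, 0, 0, 0, 0], [0, 0, 0, 0, 0], [0, 0, -0.1, 0, 0], [0, 0, -0.25, 0, 0], [0, 0, -0.4, 0, 0], [0.05, 0.15, -0.42, 0, 0], [0.1, 0.3, -0.42, 0, 0], [0.16, 0.45, -0.42, 0, 0], [0.21, 0.6, -0.42, 0, 0], [0.268, 0.78, -0.42, 0, 0], [0.268, 0.78, -0.35, 0, 0], [0.268, 0.78, -0.25, 0, 0], [0.268, 0.78, -0.25, 0, 0], [0.268, 0.78, -0.25, 0, 0]]

```text
time: 25.38
position: [0.4372, -0.096, 0.1023]
tool_rot: [-2.218, 2.224, -0.001]
ft_force: [-0.0, -0.4, -0.4]
grip_width: 0.999
```

```bash
python3 - <<'E'
from h import *
rows((.4367,-.0965,.032))
D=cams()
cv2.imwrite('pics/v9.png',cv2.resize(D['side']['img'][110:260,200:400],None,fx=4,fy=4,interpolation=2))
cv2.imwrite('pics/v9t.png',cv2.resize(D['top']['img'][120:270,190:390],None,fx=4,fy=4,interpolation=2))
E
```

```text
t 25.38 p [ 0.4372 -0.096   0.1023] yaw -90.1 tilt 0.06 grip 0.999 q [ 0.62  0.03 -0.47  2.08  0.01  1.04 -1.43]
(0.4367, -0.0965, 0.032) -> [0.0015 0.0018 0.2342] spin -0.0008
```

View pics/v9.png

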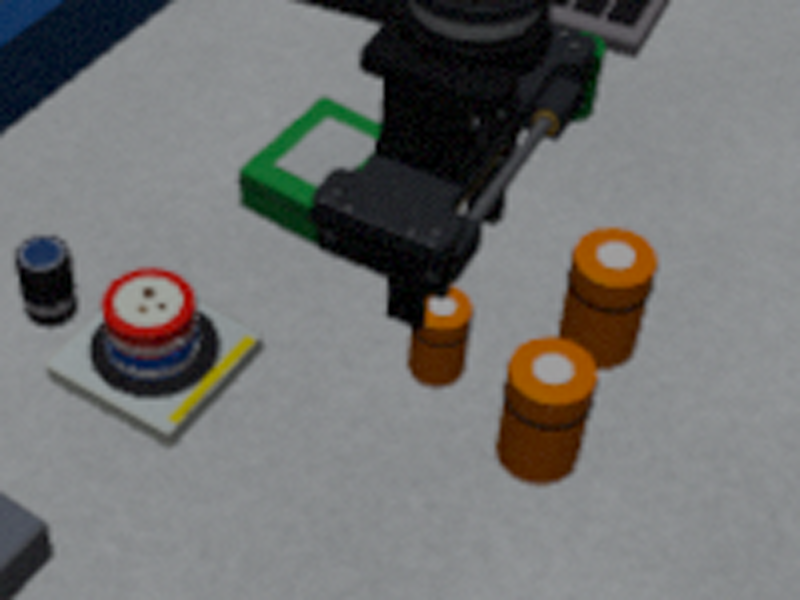

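View pics/v9t.png

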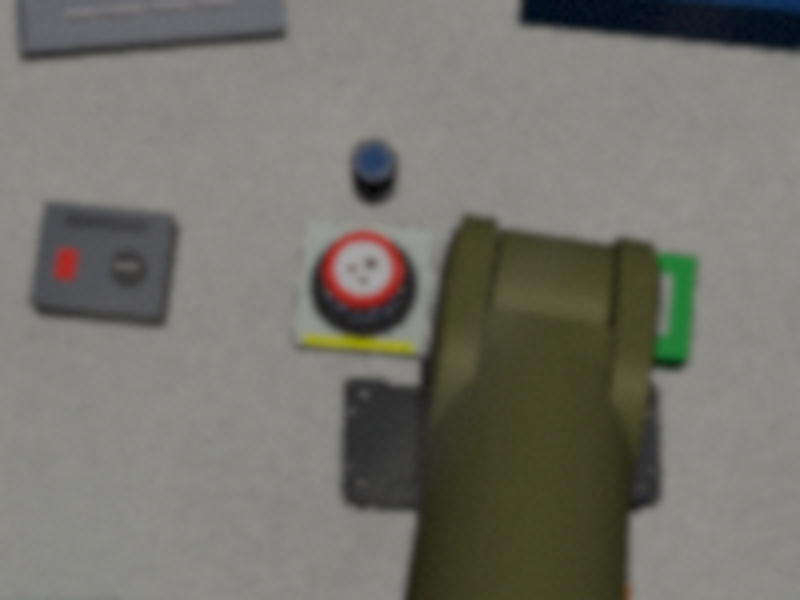

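The eyepiece stands behind the stage (top crop (374,160)) and the stack is unchanged. Grip the amber jar.

Emit:
drive_tool:
  rows:
    - [[0.001, 0.001, 0.08, 0, 0], [0.001, 0.001, 0.16, 0, 0], [0.001, 0.001, 0.233, 0, 0], [0.001, 0.001, 0.233, 0, 0], [0.001, 0.001, 0.233, 0, 0], [0.001, 0.001, 0.233, 0, 100], [0.001, 0.001, 0.233, 0, 160], [0.001, 0.001, 0.233, 0, 255], [0.001, 0.001, 0.233, 0, 255], [0.001, 0.001, 0.233, 0, 255], [0.001, 0.001, 0.233, 0, 255], [0.001, 0.001, 0.233, 0, 255], [0.001, 0.001, 0.233, 0, 255], [0.001, 0.001, 0.233, 0, 255]]

```text
time: 27.22
position: [0.4361, -0.0964, 0.0315]
tool_rot: [2.218, -2.225, -0.0]
ft_force: [0.5, -0.1, -0.2]
grip_width: 0.408
```

```bash
python3 - <<'E'
from h import *
rows((.5795,-.1046,.14),yaw=-4)
E
```

```text
t 27.23 p [ 0.4361 -0.0964  0.0315] yaw -90.2 tilt 0.01 grip 0.408 q [ 0.61  0.14 -0.47  2.14  0.08  0.88 -1.48]
(0.5795, -0.1046, 0.14) -> [ 0.0259 -0.478  -0.3618] spin -0.4787
```

The grip reads 35.5 mm, so the jar is held. Lift, carry, and turn the jaws along x.

Emit:
drive_tool:
  rows:
    - [[0, 0, -0.1, 0, 255], [0, 0, -0.22, 0, 255], [0, 0, -0.36, -0.04, 255], [0.005, -0.1, -0.36, -0.09, 255], [0.01, -0.2, -0.36, -0.14, 255], [0.015, -0.3, -0.36, -0.19, 255], [0.02, -0.4, -0.36, -0.24, 255], [0.026, -0.478, -0.36, -0.29, 255], [0.026, -0.478, -0.36, -0.34, 255], [0.026, -0.478, -0.36, -0.39, 255], [0.026, -0.478, -0.36, -0.44, 255], [0.026, -0.478, -0.32, -0.479, 255], [0.026, -0.478, -0.26, -0.479, 255], [0.026, -0.478, -0.16, -0.479, 255], [0.026, -0.478, -0.16, -0.479, 255], [0.026, -0.478, -0.16, -0.479, 255]]

```text
time: 29.22
position: [0.5798, -0.1045, 0.0798]
tool_rot: [-3.14, 0.11, -0.001]
ft_force: [-0.4, -1.0, -0.6]
grip_width: 0.406
```

```bash
python3 - <<'E'
from h import *
rows((.5795,-.1046,.033),yaw=-4)
D=cams()
cv2.imwrite('pics/v10.png',cv2.resize(D['side']['img'][90:240,180:380],None,fx=4,fy=4,interpolation=2))
E
```

```text
t 29.23 p [ 0.5798 -0.1045  0.0798] yaw -4.0 tilt 0.02 grip 0.406 q [ 0.64  0.38 -0.6   1.77  0.24  1.07 -0.12]
(0.5795, -0.1046, 0.033) -> [-0.0012  0.0003  0.1561] spin -0.0
```

View pics/v10.png

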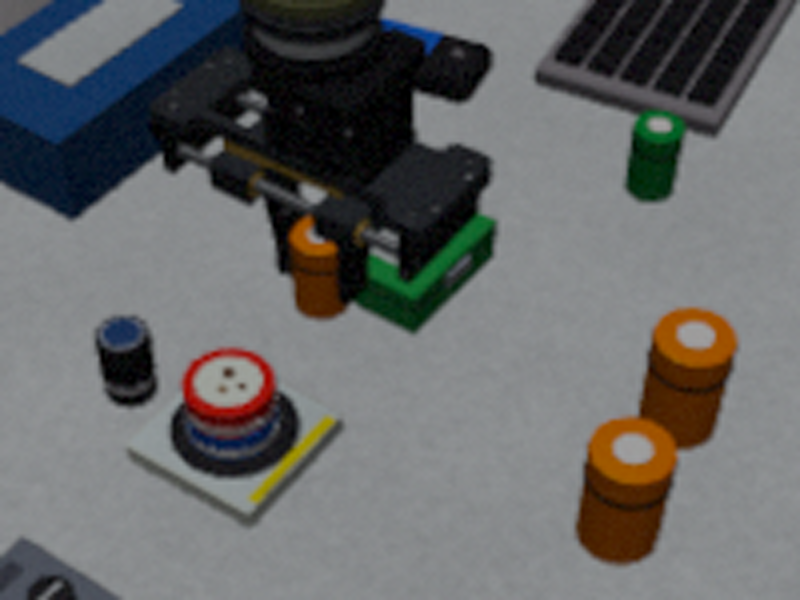

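The jar is upright, between the stage and the box. Lower it.

Emit:
drive_tool:
  rows:
    - [[-0.001, 0, 0.06, 0, 255], [-0.001, 0, 0.12, 0, 255], [-0.001, 0, 0.145, 0, 255], [-0.001, 0, 0.156, 0, 255], [-0.001, 0, 0.161, 0, 255], [-0.001, 0, 0.161, 0, 255], [-0.001, 0, 0.161, 0, 255]]

```text
time: 30.2
position: [0.5797, -0.1047, 0.0315]
tool_rot: [3.139, -0.108, 0.002]
ft_force: [0.5, 0.4, 0.6]
grip_width: 0.411
```

Emit:
drive_tool:
  rows:
    - [[0, 0, 0.004, 0, 255], [0, 0, 0.004, 0, 255], [0, 0, 0.004, 0, 255]]

```text
time: 30.58
position: [0.5798, -0.1047, 0.0315]
tool_rot: [3.139, -0.108, 0.001]
ft_force: [-3.1, 0.4, 7.6]
grip_width: 0.406
```

Seated at 7.6 N. Release, raise, and retreat to the right to clear the cameras.

Emit:
drive_tool:
  rows:
    - [[0, 0, 0, 0, 180], [0, 0, 0, 0, 60], [0, 0, 0, 0, 0], [0, 0, 0, 0, 0], [0, 0, 0, 0, 0], [0, 0, -0.1, 0, 0], [0, 0, -0.25, 0, 0], [0, 0, -0.4, 0, 0], [0, 0.1, -0.55, 0, 0], [0, 0.3, -0.65, 0, 0], [0, 0.5, -0.65, 0, 0], [0, 0.7, -0.65, 0, 0], [0, 0.9, -0.65, 0, 0], [0, 1.0, -0.65, 0, 0], [0, 1.0, -0.65, 0, 0], [0, 1.0, -0.65, 0, 0]]

```text
time: 32.58
position: [0.5591, -0.4024, 0.2248]
tool_rot: [-3.138, 0.106, -0.0]
ft_force: [1.0, 0.4, -0.1]
grip_width: 1.0
```

```bash
python3 - <<'E'
from h import *
rows((.5795,-.1046,.033),yaw=-4)
D=cams()
cv2.imwrite('pics/v11.png',cv2.resize(D['side']['img'][80:230,180:380],None,fx=4,fy=4,interpolation=2))
cv2.imwrite('pics/v11t.png',cv2.resize(D['top']['img'][120:270,240:440],None,fx=4,fy=4,interpolation=2))
E
```

```text
t 32.58 p [ 0.5591 -0.4024  0.2248] yaw -3.9 tilt 0.08 grip 1.0 q [ 0.93  0.45 -0.48  1.34  0.21  1.4   0.38]
(0.5795, -0.1046, 0.033) -> [ 7.000e-04 -9.940e-01  6.407e-01] spin 0.0007
```

View pics/v11.png

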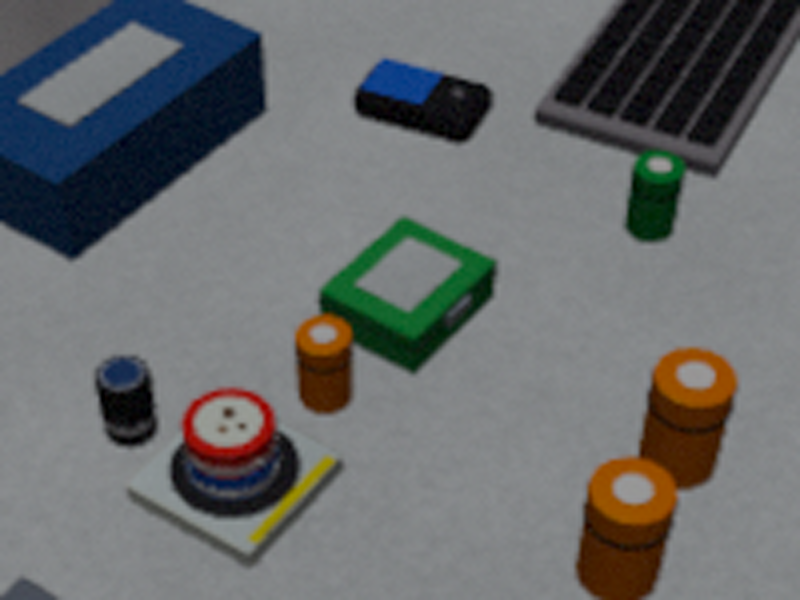

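View pics/v11t.png

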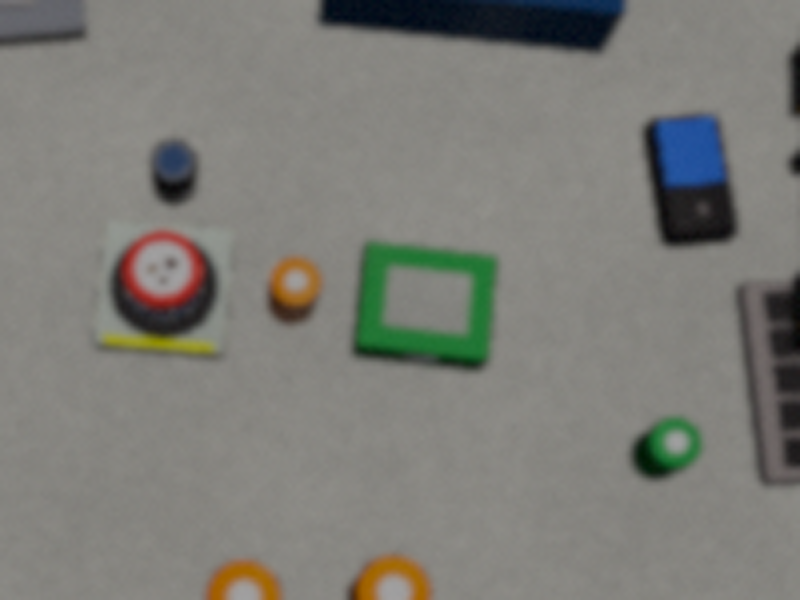

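All four are placed and released. Positions in the crops (top / side): amber dot (297,282) / (324,334), eyepiece lens (174,160) / (124,374), red lid (163,270) / (229,424). Measuring these in the stage frame:

```bash
python3 - <<'E'
from h import *
import pickle
np.set_printoptions(precision=4,suppress=True)
D=pickle.load(open('cal.pkl','rb'))
T=lambda c:up(c,4,(240,120));S=lambda c:up(c,4,(180,80))
c=np.array([.5864,-.0097]);b=np.array([.5726,-.1995]);y=(c-b)/np.linalg.norm(c-b);x=np.array([y[1],-y[0]])
for n,a,s,z in [('amber',(297,282),(324,334),.055),('eye',(174,160),(124,374),.05),('red',(163,270),(229,424),.058)]:
    X=tri(D,T(a),S(s)); print(n,'tri',X)
    for p in (X[:2],ray(D['top'],T(a),z)[:2],ray(D['side'],S(s),z)[:2]): print('   stage frame',(p-c)@x,(p-c)@y,'to stage',np.linalg.norm(p-c),'box',np.linalg.norm(p-b))
t0=cv2.imread('pics/top0.png')
from bench import ctrl
t1=ctrl.get_image('top')['img']
for n,(u,v,w,h) in {'green':(395,220,25,22),'mouse':(398,145,32,40)}.items():
    r=cv2.matchTemplate(t1[v-8:v+h+8,u-8:u+w+8],t0[v:v+h,u:u+w],cv2.TM_CCOEFF_NORMED);print(n,'shift px',np.array(cv2.minMaxLoc(r)[3])-8,r.max())
E
```

```text
amber tri [ 0.5788 -0.1039  0.0559]
   stage frame -0.0007888940758056542 -0.09452348086868732 to stage 0.09452677287094878 box 0.09578079272631178
   stage frame -0.0009476760360875659 -0.09473215570587429 to stage 0.09473689574052647 box 0.09557356752652182
   stage frame 0.0002929365961670925 -0.09520537403942392 to stage 0.09520582470540333 box 0.09509610184162774
eye tri [ 0.6702 -0.0166  0.0506]
   stage frame 0.08405985744605199 -0.0007711905200292423 to stage 0.08406339493899091 box 0.20733455494990546
   stage frame 0.08486812385827677 -0.00048117094746637494 to stage 0.0848694878781797 box 0.20792829370720997
   stage frame 0.08385182518684645 -0.0013196429151350784 to stage 0.08386220867941006 box 0.2067488603272707
red tri [ 0.5863 -0.0094  0.0573]
   stage frame -0.00013245102951911798 0.00026439184479533134 to stage 0.00029571324423324845 box 0.190565462569412
   stage frame -0.0007576380210871013 6.191201226549056e-05 to stage 0.0007601634483843203 box 0.19036444438817446
   stage frame -0.00010859409889734701 0.0008421670160819501 to stage 0.0008491395417077821 box 0.1911432225589254
green shift px [0 0] 0.99891
mouse shift px [0 0] 0.99930525
```

All within tolerance, and the bystanders haven't moved. Handing in.

```bash
python3 -c "
from bench import ctrl
print(ctrl.close_job())"
```

```text
the job is handed in; nothing more can be done
None
```

The microscope station is laid out and handed in at about 33 s of the 104 s. All four things are placed, upright and released, with the open gripper clear of everything.

My last checks, measured in both cameras in the stage's frame:

| Thing | Measured | Limit |
|---|---|---|
| Blue dish | within about 1 mm of the stage centre | 12 mm |
| Red dish | within 1 mm of the stage centre, lid at 57 mm (58 mm expected) | 10 mm from blue |
| Amber jar | 95 mm from the stage and 96 mm from the box, within 1 mm of their line | 108 mm, 15 mm |
| Eyepiece | 84 mm behind the stage centre (gap of about 19 mm), about 1 mm sideways | 85 ± 14 mm, 15 mm |
| Green jar and mouse | no pixel shift since the start | 20 mm |

- **Blue dish:** I measured it before red went on top of it; it can't be measured fully now.
- **Disagreement:** one earlier reading put red about 2.5 mm from blue. The later two-camera check put both within about 1 mm of the stage centre.
- **Failed checks:** none. The wrist readings I took while setting things down were at most 8 N.

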